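# Open the powder hood to its working height

### The job

Get the powder hood ready for weighing: first switch on its fan by pressing down the raised half of the green rocker on the control pod. Then push the sliding front window up from beneath its lip until its red pointers are level with the green line on the jamb, never letting them rise into the red band above, and leave it standing there. Touch the hood with the fingers only; nothing is gripped or lifted, and the things standing about stay where they are.

Things in the scene. Friction and masses are not known exactly. Their poses are not given: they have to be found in the camera images.
- hood: White bench-top powder hood fixed on a grey platform (top at z = 64), 400 wide, 280 deep, 540 high, turned up to 0.15 rad. Origin on the platform, middle of its front plane; own x into the hood, y left, z up. Front jambs 36 wide at y = +-182. The plinth under the sash is 70 high, its face at x = 0: the space below the lip is open. Control pod 78 high at the right: x -95 to 30, y -300 to -202.
- fan_switch (a joint): Angle of the green rocker (rad): 0 = off, its half nearer the robot raised; 0.35 = on, that half pressed down flat; counts as on above 0.27. Held by friction (3 to 4 N at the press point moves it); it stays where it is left.
- switch_press (a point): The point to press: middle of the top of the rocker's near half, on top of the pod. Rocker 52 (hood x) by 34 (hood y); its axis runs along hood y, 17 further in and 85 above the platform. Off, the near half slopes up to the robot and this point is 95 above the platform; it sinks 6 to on. The right jamb is 62 to its left.
- sash (a joint): Lift of the sliding window (m): 0 = shut, 0.19 = fully up. A counterweight balances it: it stays at any height, and about 3 N upward moves it. Shoved quickly it coasts on.
- lip (a point): On the underside of the sash's lip, mid-length, 6 behind its front edge. Wedge-shaped lip, 314 long (y), projecting 46 from the hood's front plane to the robot: flat below, black round nose of 12 diameter in front, top sloping up to the window, so it cannot be pinched. 76 above the platform when shut. Axes as the hood's.
- pointer (a point): Middle of the lip at the height of the two small red pointers, which sit on its ends in front of the jambs; 12 above lip. Axes as the hood's.
- green_line (a point): Green line (4 high) on the white height marker, a plate 17 x 86 clipped to the front of the left or right jamb. Its red band begins 20 above the line and is 28 high. The black dial on the other jamb shows airflow and plays no part. Pointers level with the line means the lip's underside is 12 below it.
- packet_a: Loose olive paper packet, 87 x 117 x 50, bystander. Origin in the middle of its underside.
- packet_b: Loose brown paper packet with red string, 82 x 107 x 46, bystander. Origin in the middle of its underside.
- dropper: Loose brown dropper bottle with black bulb, 34 across, 102 high, bystander left in front of the hood. Origin in the middle of its underside.
- stamp: Loose wooden rubber stamp, 34 x 48 x 81 high, bystander right in front of the hood. Origin in the middle of its underside.
- weight: Loose brass balance weight, 34 across, 44 high, bystander left in front of the hood. Origin in the middle of its underside.

How it is judged (in metres and radians):
On the way, in this order (a step that is already met when the one before it is completed fails the run):
1. the fan is switched on (value of joint fan_switch above 0.27 rad), for 0.1 s.
2. the sash's pointers are level with the green line (z of pointer in the frame of green_line between -0.008 and 0.008 m), for 0.2 s.
At the end, for the whole second after the job is handed in: The rocker is on (above 0.27 rad), and the sash stands still with its pointers within 8 mm of the green line's height (all of step 2 and value of joint fan_switch above 0.27 rad and velocity of joint sash between -0.005 and 0.005 m/s); the robot touches nothing.
It fails at once if the hood is touched with the arm or the body of the gripper (more than 5 N) (contact force between the arm and hood above 5 N).
It fails at once if the sash is moved before the fan is on (distance of lip from where it was at the start of the episode above 0.012 m and not (value of joint fan_switch above 0.27 rad)).
It fails at once if the pointers rise into the red band (more than 22 mm above the green line) (z of pointer in the frame of green_line above 0.022 m).
It fails at once if a loose thing standing about is lifted, knocked over or shifted by more than 25 mm (distance of any of packet_a, packet_b, dropper, stamp, weight from where it was at the start of the episode above 0.025 m or angle between any of packet_a, packet_b, dropper, stamp, weight's own z axis and vertical above 0.5 rad).
It also fails if it takes over 53 s, if anything falls off the work surface, if the arm or the gripper's body presses on something with over 40 N, if the wrist force passes 120 N, or if a joint passes its speed limit or range.

### The arm

A 6-joint arm with a two-finger parallel gripper is mounted at the origin on a cart in front of the work surface, level with it; the furniture and walls round the work are solid. World frame = base frame: x ahead of the robot, y to its left, z up, the work surface at z = 0. Lengths are in mm, angles in rad, forces in N, time in s.
With the tool pointing down it reaches from about 400 to 925 mm from the base axis. Payload 12.5 kg.
Tool frame: the origin (TCP) lies between the finger pads; the fingertips stand 11 mm ahead of it and the grasp point (between the pads) lies 8 mm behind it (env.tip_extent is the distance from the TCP to the fingertips, in mm); x points along the fingers, z is the direction in which the jaws open and shut, and the axes are right-handed (so a half turn about x gives the same grasp; the last joint's range is limited). The gripper opens to 95 mm and grips with 3 to 60 N. Pads are 20 mm wide; open, the fingers measure 119 mm over their backs; the gripper's body (75 mm by 180 mm) begins 59 mm behind the grasp point.
Start: joints at [1.161, 0.491, 1.559, -0, 1.092, -0.106], TCP at [186.95, 596.402, 225.661] pointing down, gripper open.
Joint ranges: [-3.1, 3.1], [-0.84, 2.19], [0.05, 2.79], [-1.13, 4.28], [0.06, 2.93], [-2.69, 2.69]. Speed limits (rad/s): [2.22, 2.22, 2.79, 3.14, 3.14, 3.14].

### API

Orientations are given as [roll, pitch, yaw] about the fixed x, y, z axes, in that order (R = Rz(yaw) Ry(pitch) Rx(roll)).
In Python, from cell import status, imaging, env gives the robot as it stands. The module is installed in compiled form; this text tells all that it offers.
- The arm moves only by the tool apply_moves, never from a script. Its argument "increments" is a list of rows, each a list of 5 numbers: the closure, from 0 (fully open) to 1 (shut), then the shift along the tool's x, y, z in mm, then the turn about the tool's x in degrees. A call has 1 to 10 rows; each row shifts and turns the commanded pose from where the row before left it, along the tool's axes as they then stand; what a row does not reach is not made up. A row lasts 1/10 s, in which the tool goes at most 50 mm and 8.59 degrees, less where a joint would pass 70% of its speed; a pose out of reach is approached as far as the arm can. A call with a gripper value outside its range is refused whole. The fingers move at their own pace and stop on an object; the grip force is fixed at half the most. Time passes only in rows, so rows that do not move let the fingers close. It gives the time, the measured TCP pose, the force and the opening at its end, in the units of the state.
- status.state(): the state, without advancing time (a new reading comes with each control period).
- imaging.read_camera(name): name is "side" or "top" or "wrist"; returns a dict with "pixels" (480x640x3 uint8, red, green, blue), "fovy" (degrees; the focal length in pixels is half the picture's height over the tangent of half this angle, whatever the lens; pixels are square), "cx", "cy" (the principal point, pixels), "distortion" ([k1, k2, p1, p2, k3] as OpenCV has them; the pictures are not rectified), "R" (3x3) and "t" (3): a world point X has camera coordinates R X + t. Camera axes: x right, y down, z forward; pixel columns grow to the right and rows downward; lengths in mm; the calibration is good to about 2 mm. A picture is of the moment at which its call begins. There is no depth.
- env.job_done(): hands the job in, once; it reports no verdict.
The state is a dict: "t": time; "joints": joint angles; "qvel": joint speeds; "tau": joint torques, N m; "eef_pos": TCP position; "tcp_rot": TCP orientation; "ft_force": force on the tool from outside, world axes, zero at the start; "moment": the same for the moment, N m; "opening": opening from 0.0 (shut) to 1.0 (fully open).
Only numpy, scipy, OpenCV 4.12 (cv2) and the standard library are available. Lean on these libraries where they do the work, as an engineer would, in place of code of your own. Each camera call takes 0.05 s, during which the arm holds its last target. There are 200 camera calls.

## Working session

There is one attempt and no reset: what is moved stays moved. The work goes in short steps, Python scripts to look and compute and a tool call to move; the robot and the scene stay as the last step left them, time stands still between calls to the robot, and variables do not carry over. Pictures are saved under pics/ and viewed, about 8 in all and at most 12, crops included, and the job is handed in when it is done.

Besides the shell and the picture viewer there is one more tool, called after "Emit:" as name(argument=value, ...), one argument or row to a line, values as JSON. apply_moves: Moves the arm, as the interface text tells. Its arguments: {"type":"object","properties":{"increments":{"type":"array"}},"required":["increments"]}

```bash
mkdir -p pics; python3 - <<'E'
from cell import status, imaging, env
import cv2,pickle,numpy as np
d={}
for n in("side","top","wrist"):
    c=imaging.read_camera(n); d[n]=c
    print(n,c["fovy"],c["cx"],c["cy"],np.round(c["distortion"],4),np.round(c["R"],3).tolist(),np.round(c["t"]),"C",np.round(-np.array(c["R"]).T@c["t"]))
    cv2.imwrite(f"pics/{n}0.png",c["pixels"][:,:,::-1])
pickle.dump(d,open("cams.pkl","wb"))
s=status.state();print(s, env.tip_extent)
E
```

```text
side 46.34047089166661 305.0851493265404 243.17723224265242 [0.0316 0.     0.     0.     0.    ] [[-1.0, -0.008, 0.026], [-0.027, 0.442, -0.897], [-0.005, -0.897, -0.442]] [ 505.  199. 1239.] C [ 516. 1027.  713.]
top 52.506910833497926 321.81960508923487 242.77363316719024 [-0.0589  0.      0.      0.      0.    ] [[0.063, -0.998, -0.001], [-0.974, -0.061, -0.218], [0.218, 0.015, -0.976]] [  29.  565. 1188.] C [ 290.   46. 1283.]
wrist 69.46745642553714 323.2506573987338 240.78543960698283 [-0.0427  0.      0.      0.      0.    ] [[0.299, 0.954, -0.001], [0.913, -0.286, 0.291], [0.277, -0.088, -0.957]] [-624.  -34.  392.] C [109. 621. 385.]
{'t': 0.15, 'joints': array([ 1.16138507e+00,  4.91421304e-01,  1.55928482e+00,  2.01000282e-05,
        1.09167213e+00, -1.05603912e-01]), 'qvel': array([ 0.00098053, -0.00010632, -0.00243275,  0.00013732, -0.00042372,
        0.00048251]), 'tau': array([ 1.91584004e-03, -6.12899065e+01, -2.58281118e+01,  6.93067722e-02,
        4.73498809e-02, -4.45261014e-05]), 'eef_pos': array([186.88904332, 596.24871462, 225.2043327 ]), 'tcp_rot': array([ 3.01329731,  1.57001052, -2.00290829]), 'ft_force': array([ 0.34448022, -0.29299436,  0.43962497]), 'moment': array([ 0.02745034,  0.01588145, -0.05588662]), 'opening': 0.9964997225348733} 11.0
```

View pics/side0.png

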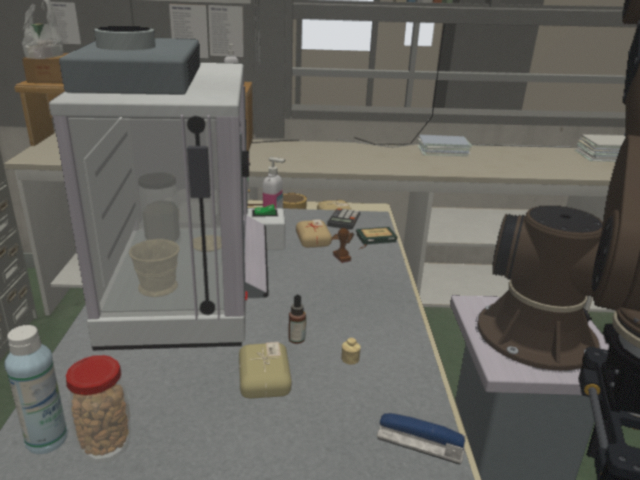

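View pics/top0.png

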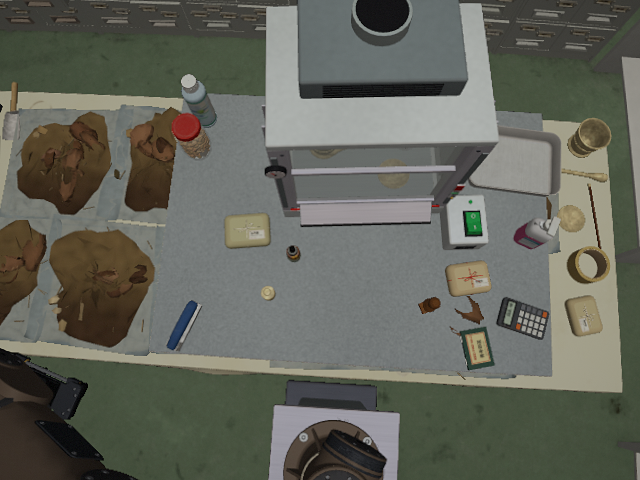

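The side view shows the hood from its left. The lip is at about (257,270), the rocker at (265,211), the dropper at (297,322) and the weight at (350,350). In the top view the lip's nose runs from (300,222) to (431,222), the rocker is at (473,223), the height marker is on the right jamb near (460,187), and the stamp is at (430,305). Next I'll measure these points.

```bash
cat > h.py <<'E'
import numpy as np,cv2,pickle
def ray(c,uv):
    f=240/np.tan(np.radians(c["fovy"]/2)); K=np.array([[f,0,c["cx"]],[0,f,c["cy"]],[0,0,1.]])
    p=cv2.undistortPoints(np.array(uv,float).reshape(-1,1,2),K,np.array(c["distortion"],float))[:,0]
    R=np.array(c["R"]);d=np.c_[p,np.ones(len(p))]@R
    return -R.T@np.array(c["t"]),d
def onz(c,uv,z):
    C,d=ray(c,uv); return C+d*((z-C[2])/d[:,2])[:,None]
def proj(c,X):
    f=240/np.tan(np.radians(c["fovy"]/2)); K=np.array([[f,0,c["cx"]],[0,f,c["cy"]],[0,0,1.]])
    return cv2.projectPoints(np.array(X,float).reshape(-1,1,3),cv2.Rodrigues(np.array(c["R"],float))[0],np.array(c["t"],float),K,np.array(c["distortion"],float))[0][:,0]
E
python3 - <<'E'
from h import *
d=pickle.load(open("cams.pkl","rb"))
c=d["top"];im=c["pixels"];hsv=cv2.cvtColor(im,cv2.COLOR_RGB2HSV)
def blobs(m,mn=4):
    n,l,s,ce=cv2.connectedComponentsWithStats(m.astype(np.uint8))
    return [(s[i].tolist(),ce[i].round(1).tolist()) for i in range(1,n) if s[i,4]>=mn]
H,S,V=[hsv[...,i].astype(int) for i in range(3)]
roi=np.zeros(H.shape,bool);roi[120:260,260:500]=1
print("green",blobs(roi&(H>45)&(H<85)&(S>100)))
print("red",blobs(roi&((H<8)|(H>172))&(S>100)))
g=roi&(H>45)&(H<85)&(S>100);n,l,s,ce=cv2.connectedComponentsWithStats(g.astype(np.uint8));i=1+s[1:,4].argmax()
cn=np.argwhere(l==i)[:,::-1].astype(np.float32);r=cv2.minAreaRect(cn);print(r,onz(c,cv2.boxPoints(r),64+90).round(1).tolist(),onz(c,[ce[i]],150).round(1))
cr=im[120:260,265:500,::-1];cv2.imwrite("pics/topc.png",cv2.resize(cr,None,fx=3.4,fy=3.4,interpolation=cv2.INTER_CUBIC))
E
```

```text
green [([452, 193, 5, 1, 5], [454.0, 193.0]), ([469, 200, 3, 3, 7], [470.0, 201.3]), ([465, 212, 17, 23, 320], [472.9, 223.2])]
red [([454, 186, 10, 5, 37], [458.5, 187.9]), ([432, 205, 8, 2, 16], [435.5, 205.5]), ([290, 208, 10, 3, 22], [294.7, 208.7])]
((473.0758972167969, 222.91036987304688), (23.08664321899414, 15.114277839660645), 85.2363510131836) [[639.5, -277.8, 154.0], [645.0, -314.7, 154.0], [587.7, -318.8, 154.0], [582.3, -282.3, 154.0]] [[ 613.8 -299.2  150. ]]
```

View pics/topc.png

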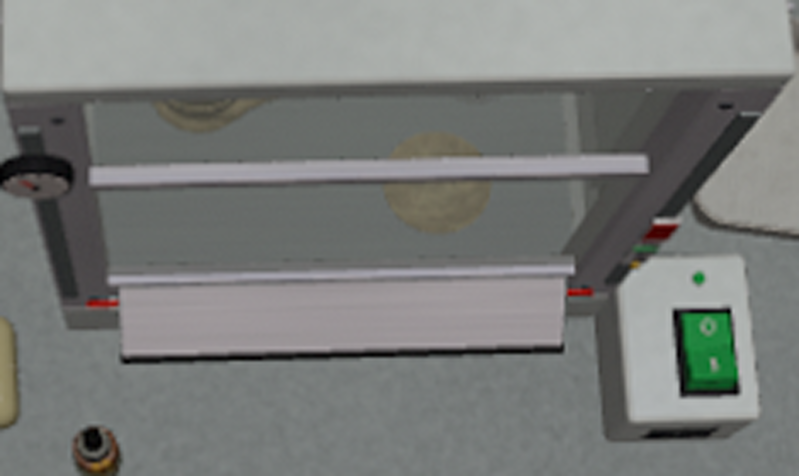

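```bash
python3 - <<'E'
from h import *
d=pickle.load(open("cams.pkl","rb"));c=d["top"]
L,R=onz(c,[(300.9,224.8),(430.6,222.2)],146)
print("nose",L.round(1),R.round(1),np.linalg.norm(L-R))
v=(L-R)/np.linalg.norm(L-R);yaw=np.arctan2(-v[0],v[1]);ex=np.array([np.cos(yaw),np.sin(yaw),0]);ey=np.array([-ex[1],ex[0],0])
O=(L+R)/2+46*ex;O[2]=64;print("yaw",yaw,"O",O.round(1))
toH=lambda P:np.c_[(P-O)@ex,(P-O)@ey,P[:,2]-64].round(1)
print("pointers",toH(onz(c,[(294.7,208.7),(435.5,205.5)],152)))
print("rocker",toH(onz(c,[(473.1,222.9)],150)),toH(onz(c,cv2.boxPoints(((473.08,222.9),(23.1,15.1),85.2)),154)))
C,dd=ray(c,[(455,192.8),(459,187.6),(456,190.5),(461.5,184.8)])
for x0 in(-2,-5,-8):
    s=((O+x0*ex-C)@ex)/(dd@ex);print(x0,toH(C+dd*s[:,None]).tolist())
s=d["side"];
for nm,uv,z in(("dropper",(297,340),0),("weight",(350,361),0),("stamp",(344,260),0),("pktb",(316,245),0),("pkta",(265,395),0)):print(nm,onz(s,[uv],z).round(0))
for nm,uv,z in(("weight",(267,293),40),("stamp",(430,305),70),("dropper",(293,252),95),("pkta",(247,231),45),("pktb",(469,279),45)):print(nm,onz(c,[uv],z).round(0))
print("press world",(O+np.array([0,0,95])-17*ex*0).round(1))
E
```

```text
nose [584.6 116.1 146. ] [ 610.9 -197.1  146. ] 314.2885263931459
yaw 0.08370762249641012 O [643.6 -36.7  64. ]
pointers [[  -7.   171.5   88. ]
 [  -5.9 -170.7   88. ]]
rocker [[ -50.9 -259.7   86. ]] [[ -24.3 -240.    90. ]
 [ -21.8 -277.2   90. ]
 [ -79.3 -276.5   90. ]
 [ -81.6 -239.7   90. ]]
-2 [[-2.0, -196.4, 172.3], [-2.0, -195.7, 208.3], [-2.0, -194.3, 188.6], [-2.0, -196.1, 226.7]]
-5 [[-5.0, -193.7, 181.4], [-5.0, -193.0, 217.1], [-5.0, -191.7, 197.6], [-5.0, -193.4, 235.4]]
-8 [[-8.0, -191.0, 190.6], [-8.0, -190.3, 225.9], [-8.0, -189.0, 206.6], [-8.0, -190.7, 244.0]]
dropper [[522.  47.   0.]]
weight [[414. 113.   0.]]
stamp [[ 402. -322.    0.]]
pktb [[ 477. -410.    0.]]
pkta [[578. 220.   0.]]
weight [[427. 196.  40.]]
stamp [[ 419. -215.   70.]]
dropper [[527. 134.  95.]]
pkta [[585. 262.  45.]]
pktb [[ 494. -320.   45.]]
press world [643.6 -36.7 159. ]
```

```bash
cat >> h.py <<'E'
from scipy.spatial.transform import Rotation as Rn
yaw=0.0837;ex=np.array([np.cos(yaw),np.sin(yaw),0]);ey=np.array([-ex[1],ex[0],0]);O=np.array([643.6,-36.7,64.])
def H(x,y,z): return O+x*ex+y*ey+np.array([0,0,z])
def Rt(s): return Rn.from_euler("xyz",s["tcp_rot"]).as_matrix()
def toH(P): P=np.asarray(P)-O; return np.array([P@ex,P@ey,P[2]]).round(1)
E
python3 - <<'E'
from h import *
from cell import status
s=status.state();R=Rt(s);print(R.round(3))
# target: tool x down, tool z along +-ey
for sg in(1,-1):
    Z=sg*ey;T=np.c_[[0,0,-1],np.cross(Z,[0,0,-1]),Z]
    rv=Rn.from_matrix(R.T@T).as_rotvec(degrees=True);print(sg,rv)
    for nm,P in(("press above",H(-70,-260,96+60+11)),("lip front",H(-46-6-30,0,150))):
        print(nm,P.round(1),(T.T@(P-s["eef_pos"])).round(1))
for nm,uv,z in(("weight",(267,293),108),("stamp",(430,305),145),("dropper",(293,250),166),("pkta",(247,231),110),("pktb",(469,279),108)):
    P=onz(pickle.load(open("cams.pkl","rb"))["top"],[uv],z)[0];print(nm,P.round(0),toH(P))
E
```

```text
[[-0.    -0.954  0.299]
 [-0.001  0.299  0.954]
 [-1.     0.    -0.001]]
1 [-2.22030656e+01 -4.29768408e-02 -1.43400884e-02]
press above [ 595.6 -301.6  231. ] [  -5.8 -332.2 -928.9]
lip front [561.9 -43.6 214. ] [  11.2 -320.2 -668.9]
-1 [ 1.57796922e+02 -1.99977286e-02  5.99326290e-02]
press above [ 595.6 -301.6  231. ] [ -5.8 332.2 928.9]
lip front [561.9 -43.6 214. ] [ 11.2 320.2 668.9]
weight [419. 188. 108.] [-204.9  242.8   44. ]
stamp [ 411. -199.  145.] [-245.7 -142.2   81. ]
dropper [517. 129. 166.] [-111.9  175.6  102. ]
pkta [570. 251. 110.] [-49.6 292.9  46. ]
pktb [ 484. -302.  108.] [-181.4 -250.7   44. ]
```

Emit:
apply_moves(
  increments=[
    [1,-14,0,0,-7.4],
    [1,-14,0,0,-7.4],
    [1,-14,0,0,-7.4],
    [1,0,-16.6,-46.4,0],
    [1,0,-16.6,-46.4,0],
    [1,0,-16.6,-46.4,0],
    [1,0,-16.6,-46.4,0],
    [1,0,-16.6,-46.4,0],
    [1,0,-16.6,-46.4,0],
    [1,0,-16.6,-46.4,0],
  ],
)

```text
t: 1.15
eef_pos: [330.2, 280.6, 267.7]
tcp_rot: [-1.019, 1.57, 0.636]
ft_force: [1.4, 0.5, -0.5]
opening: 0.217
```

Emit:
apply_moves(
  increments=[
    [1,0,-16.6,-46.4,0],
    [1,0,-16.6,-46.4,0],
    [1,0,-16.6,-46.4,0],
    [1,0,-16.6,-46.4,0],
    [1,0,-16.6,-46.4,0],
    [1,0,-16.6,-46.4,0],
    [1,0,-16.6,-46.4,0],
    [1,0,-16.6,-46.4,0],
    [1,0,-16.6,-46.4,0],
    [1,0,-16.6,-46.4,0],
  ],
)

```text
t: 2.15
eef_pos: [534.5, -168.2, 267.5]
tcp_rot: [0.417, 1.571, 2.071]
ft_force: [0.9, 0.8, -0.2]
opening: 0.002
```

Emit:
apply_moves(
  increments=[
    [1,0,-16.6,-46.4,0],
    [1,0,-10,-20,0],
    [1,0,0,0,0],
  ],
)

```text
t: 2.45
eef_pos: [566.8, -232.6, 266.5]
tcp_rot: [1.082, 1.57, 2.734]
ft_force: [-0.5, 1.2, -0.7]
opening: 0.004
```

```bash
cat > look.py <<'E'
from h import *
from cell import status,imaging
import sys
s=status.state();R=Rt(s);print("t",round(s["t"],2),"TCP",s["eef_pos"].round(1),"hood",toH(s["eef_pos"]),"toolx",R[:,0].round(4),"jaw.ey",R[:,2]@ey,"jaw.ex",R[:,2]@ex,"F",s["ft_force"].round(2),"op",s["opening"],s["joints"].round(2))
for a in sys.argv[1:]:
    n,k=a.split(":");c=imaging.read_camera(n);pickle.dump(c,open(f"c_{n}{k}.pkl","wb"));cv2.imwrite(f"pics/{n}{k}.png",c["pixels"][:,:,::-1])
E
python3 look.py wrist:1
```

```text
t 2.45 TCP [ 566.8 -232.6  266.5] hood [ -93.  -188.8  202.5] toolx [-8.e-04  3.e-04 -1.e+00] jaw.ey 0.99999634574517 jaw.ex 0.0026758773647190814 F [-0.46  1.21 -0.66] op 0.003831796145595316 [-0.5   0.44  1.54 -0.    1.17 -2.15]
```

View pics/wrist1.png

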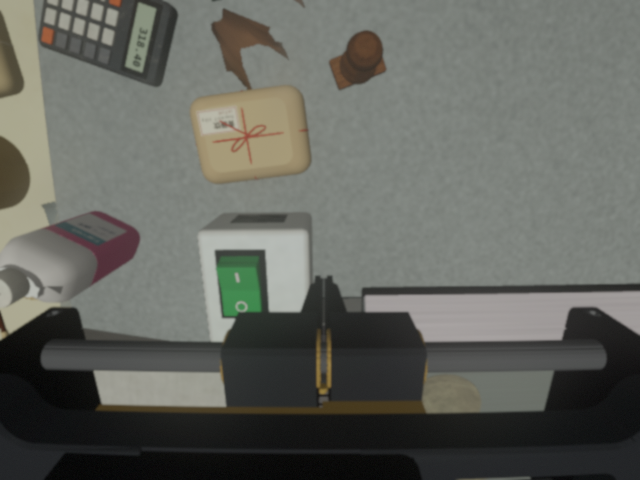

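The rocker sits at (240,285), with its near half ("I") toward the robot. The pod is clear of everything, packet_b is at (250,133) and the stamp is at (362,60). I'll move over the press point and go down.

Emit:
apply_moves(
  increments=[
    [1,0,-12,-35,0],
    [1,0,-12,-36,0],
    [1,30,0,0,0],
    [1,30,0,0,0],
    [1,20,0,0,0],
    [1,0,0,0,0],
  ],
)

```text
t: 3.1
eef_pos: [594.8, -296.9, 185.1]
tcp_rot: [0.887, 1.566, 2.543]
ft_force: [-0.8, -0.2, -0.1]
opening: 0.004
```

```bash
python3 look.py
```

```text
t 3.1 TCP [ 594.8 -296.9  185.1] hood [ -70.4 -255.2  121.1] toolx [-0.0043  0.0029 -1.    ] jaw.ey 0.9999943200522469 jaw.ex -0.0008336276560490102 F [-0.77 -0.24 -0.1 ] op 0.004314239712774763 [-0.56  0.59  1.49  0.    1.06 -2.22]
```

Emit:
apply_moves(
  increments=[
    [1,6,0,-4,0],
    [1,6,0,0,0],
    [1,4,0,0,0],
    [1,3,0,0,0],
    [1,0,0,0,0],
  ],
)

```text
t: 3.6
eef_pos: [596.2, -302.8, 168.8]
tcp_rot: [-3.124, 1.571, -1.47]
ft_force: [-1.8, -0.7, 1.1]
opening: 0.004
```

Emit:
apply_moves(
  increments=[
    [1,2,0,0,0],
    [1,0,0,0,0],
  ],
)

```text
t: 3.8
eef_pos: [596.3, -302.8, 166.7]
tcp_rot: [-2.353, 1.571, -0.698]
ft_force: [-1.6, -0.1, 2.2]
opening: 0.005
```

Emit:
apply_moves(
  increments=[
    [1,2,0,0,0],
    [1,0,0,0,0],
  ],
)

```text
t: 4.0
eef_pos: [596.4, -302.8, 164.4]
tcp_rot: [-1.495, 1.571, 0.159]
ft_force: [-0.8, -0.9, 0.7]
opening: 0.005
```

Emit:
apply_moves(
  increments=[
    [1,2,0,0,0],
    [1,0,0,0,0],
  ],
)

```text
t: 4.2
eef_pos: [596.4, -302.8, 164.1]
tcp_rot: [-2.202, 1.57, -0.547]
ft_force: [-6.0, 1.5, 15.5]
opening: 0.008
```

Emit:
apply_moves(
  increments=[
    [1,-20,0,0,0],
    [1,-30,0,0,0],
    [1,-34,30,13,0],
    [1,-34,30,13,0],
    [1,-34,30,13,0],
    [1,-34,30,13,0],
    [1,-34,30,13,0],
    [1,0,30,13,0],
    [1,0,0,0,8.2],
    [1,0,0,0,8.2],
  ],
)

```text
t: 5.2
eef_pos: [410.0, -239.7, 383.2]
tcp_rot: [-1.719, 1.569, -0.357]
ft_force: [0.7, -0.1, 0.5]
opening: 0.004
```

Emit:
apply_moves(
  increments=[
    [1,0,0,0,8.2],
    [1,0,0,0,8.2],
    [1,0,0,0,8.2],
    [1,0,0,0,8.2],
    [1,0,0,0,8.2],
    [1,0,0,0,8.2],
    [1,0,0,0,8.2],
    [1,0,0,0,8.2],
    [1,0,0,0,8.2],
    [1,0,0,0,0],
  ],
)

```text
t: 6.2
eef_pos: [410.6, -239.9, 382.4]
tcp_rot: [0.918, 1.57, 0.997]
ft_force: [0.1, -0.5, 0.1]
opening: 0.005
```

```bash
python3 look.py wrist:2 top:2 side:2
```

```text
t 6.2 TCP [ 410.6 -239.9  382.4] hood [-249.2 -183.   318.4] toolx [ 3.e-04  4.e-04 -1.e+00] jaw.ey -0.0054876215804675055 jaw.ex 0.9999848926674596 F [ 0.06 -0.47  0.15] op 0.0051674896186371284 [-0.67  0.14  1.66  0.    1.34 -0.75]
```

View pics/wrist2.png

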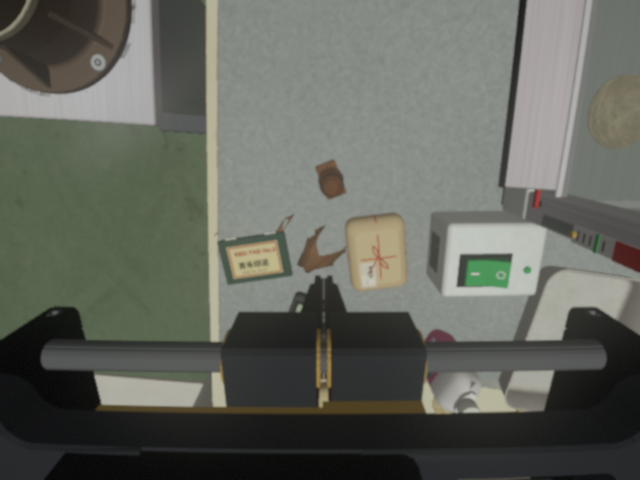

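The wrist view clearly shows the red pointer at (537,199) and the marker, with the green line near (598,243) and the red band from about (614,250). I'll enlarge it and take rays.

```bash
python3 - <<'E'
from h import *
c=pickle.load(open("c_wrist2.pkl","rb"));im=c["pixels"];hsv=cv2.cvtColor(im,cv2.COLOR_RGB2HSV).astype(int);h,s,v=hsv[...,0],hsv[...,1],hsv[...,2]
roi=np.zeros(h.shape,bool);roi[180:280,520:]=1
for nm,m in(("green",(h>40)&(h<85)&(s>90)),("red",((h<8)|(h>170))&(s>110)),("yel",(h>12)&(h<32)&(s>110))):
    n,l,st,ce=cv2.connectedComponentsWithStats((m&roi).astype(np.uint8))
    for i in range(1,n):
        if st[i,4]>3: 
            C,d=ray(c,[ce[i]]);print(nm,st[i].tolist(),ce[i].round(1),[toH((C+d*(((O+x0*ex-C)@ex)/(d@ex))[:,None])[0]).tolist() for x0 in(-3,-7)])
cv2.imwrite("pics/w2c.png",cv2.resize(im[170:280,500:640,::-1],None,fx=5.4,fy=5.4,interpolation=cv2.INTER_CUBIC))
E
```

```text
green [594, 235, 6, 17, 48] [596.8 242.9] [[-3.0, -191.9, 189.9], [-7.0, -190.4, 194.6]]
green [525, 268, 5, 5, 20] [527.1 269.7] [[-3.0, -255.0, 95.3], [-7.0, -252.5, 101.5]]
red [534, 190, 7, 18, 86] [536.8 198.7] [[-3.0, -169.5, 90.4], [-7.0, -168.4, 96.7]]
red [613, 242, 27, 30, 519] [627.  255.7] [[-3.0, -192.3, 223.5], [-7.0, -190.8, 227.7]]
yel [572, 232, 5, 6, 22] [573.6 234.3] [[-3.0, -192.5, 159.3], [-7.0, -191.0, 164.5]]
```

View pics/w2c.png

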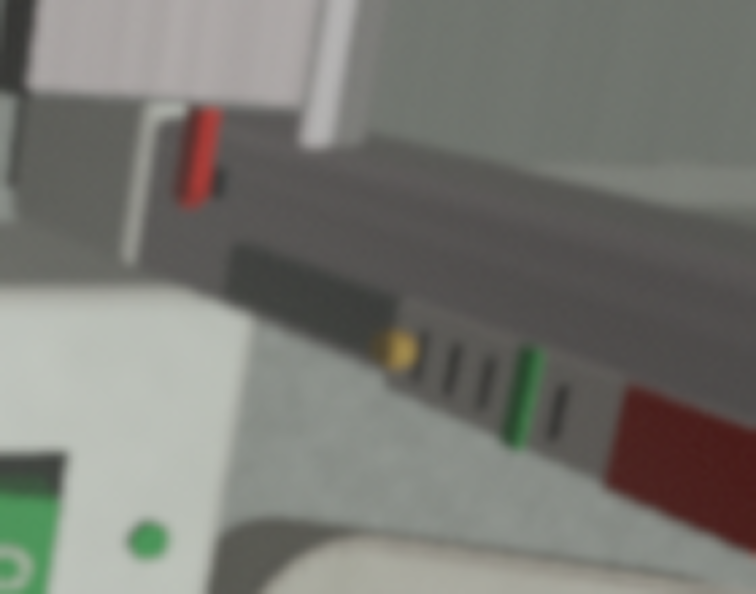

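View pics/side2.png

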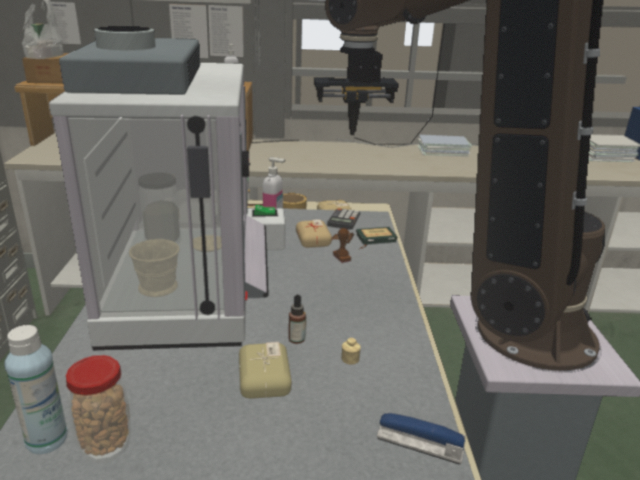

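The side view puts the wrist housing about 60 mm ahead of the tool axis, which is too close to the hood with closed fingers. So I'll push with the back of the open hood-side finger, with the jaws along hood x, which keeps the wrist about 105 mm away.

Emit:
apply_moves(
  increments=[
    [0,0,36.6,20,0],
    [0,0,36.6,20,0],
    [0,0,36.6,20,0],
    [0,0,36.6,20,0],
    [0,0,36.6,20,0],
    [0,45,0,0,0],
    [0,45,0,0,0],
    [0,45,0,0,0],
    [0,45,0,0,0],
    [0,0,0,0,0],
  ],
)

```text
t: 7.35
eef_pos: [493.4, -49.1, 198.5]
tcp_rot: [2.809, 1.562, 2.891]
ft_force: [-0.0, -0.6, 1.1]
opening: 0.789
```

```bash
python3 look.py side:3 wrist:3
```

```text
t 7.35 TCP [493.4 -49.1 198.5] hood [-150.8    0.2  134.5] toolx [-0.0083  0.0021 -1.    ] jaw.ey -0.0009392490750240179 jaw.ex 0.9999668614061138 F [-0.03 -0.61  1.05] op 0.7887567187242286 [-0.23  0.35  1.9   0.    0.91 -0.32]
```

View pics/side3.png

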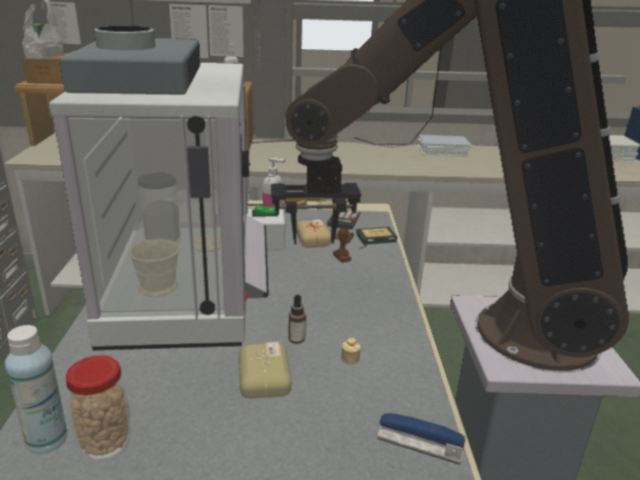

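The wrist clears the hood (joint front at column 288, jamb edge at 245), and the finger backs look straight. I'll go down and approach.

Emit:
apply_moves(
  increments=[
    [0,30,0,0,0],
    [0,30,0,0,0],
    [0,0,0,15,0],
    [0,0,0,15,0],
    [0,0,0,0,0],
  ],
)

```text
t: 7.95
eef_pos: [528.0, -47.6, 145.0]
tcp_rot: [-0.257, 1.566, -0.176]
ft_force: [-0.1, 0.0, 0.3]
opening: 0.999
```

```bash
python3 look.py
```

```text
t 7.95 TCP [528.  -47.6 145. ] hood [-116.1   -1.2   81. ] toolx [ 4.8e-03 -9.0e-04 -1.0e+00] jaw.ey -0.002429320136186325 jaw.ex 0.9999859110494994 F [-0.1   0.01  0.31] op 0.9987834522869996 [-0.21  0.46  1.88  0.    0.8  -0.3 ]
```

Emit:
apply_moves(
  increments=[
    [0,0,0,4,0],
    [0,0,0,3,0],
    [0,0,0,0,0],
  ],
)

```text
t: 8.25
eef_pos: [532.6, -46.7, 143.3]
tcp_rot: [-0.188, 1.57, -0.108]
ft_force: [0.2, -0.3, -0.2]
opening: 1.002
```

Emit:
apply_moves(
  increments=[
    [0,0,0,2,0],
    [0,0,0,0,0],
  ],
)

```text
t: 8.45
eef_pos: [534.4, -46.5, 142.7]
tcp_rot: [0.312, 1.571, 0.392]
ft_force: [-0.0, -0.4, 0.2]
opening: 0.998
```

Emit:
apply_moves(
  increments=[
    [0,0,0,2,0],
    [0,0,0,0,0],
  ],
)

```text
t: 8.65
eef_pos: [536.5, -46.4, 142.6]
tcp_rot: [0.464, 1.571, 0.544]
ft_force: [-0.1, -0.1, 0.1]
opening: 0.999
```

Emit:
apply_moves(
  increments=[
    [0,0,0,2,0],
    [0,0,0,0,0],
  ],
)

```text
t: 8.85
eef_pos: [536.8, -46.3, 142.2]
tcp_rot: [3.002, 1.567, 3.083]
ft_force: [-7.2, -3.2, 1.3]
opening: 0.997
```

Emit:
apply_moves(
  increments=[
    [0,0,0,1,0],
    [0,0,0,0,0],
  ],
)

```text
t: 9.05
eef_pos: [536.8, -46.2, 141.9]
tcp_rot: [3.004, 1.564, 3.084]
ft_force: [-11.8, -3.3, 1.8]
opening: 0.996
```

Emit:
apply_moves(
  increments=[
    [0,0,0,1,0],
    [0,0,0,0,0],
  ],
)

```text
t: 9.25
eef_pos: [536.9, -46.2, 141.6]
tcp_rot: [3.009, 1.562, 3.089]
ft_force: [-15.9, -5.6, 3.0]
opening: 0.997
```

Emit:
apply_moves(
  increments=[
    [0,-2,0,0,0],
    [0,-2,0,0,0],
    [0,-2,0,0,0],
    [0,0,0,0,0],
  ],
)

```text
t: 9.65
eef_pos: [536.8, -46.2, 147.5]
tcp_rot: [3.003, 1.562, 3.083]
ft_force: [-15.3, -4.8, 0.7]
opening: 1.001
```

```bash
cat > ptr.py <<'E'
from h import *
import sys
# pointer pixel in a top view -> height, ray cut with hood plane x=-6.3 (top-camera value at shut)
c=pickle.load(open(sys.argv[1],"rb"));hsv=cv2.cvtColor(c["pixels"],cv2.COLOR_RGB2HSV).astype(int);h,s=hsv[...,0],hsv[...,1]
m=((h<8)|(h>172))&(s>100);m[:120]=0;m[260:]=0;m[:,:260]=0;m[:,500:]=0
n,l,st,ce=cv2.connectedComponentsWithStats(m.astype(np.uint8))
for i in range(1,n):
    if st[i,4]>4:
        C,d=ray(c,[ce[i]]);print(st[i].tolist(),ce[i].round(1),toH((C+d*(((O-6.3*ex-C)@ex)/(d@ex))[:,None])[0]))
E
python3 look.py top:4; python3 ptr.py c_top4.pkl
```

```text
t 9.65 TCP [536.8 -46.2 147.5] hood [-107.2   -0.5   83.5] toolx [-8.8e-03  5.0e-04 -1.0e+00] jaw.ey -0.0034725879434021056 jaw.ex 0.9999562883343781 F [-15.26  -4.82   0.67] op 1.0008158931701316 [-0.21  0.47  1.85 -0.    0.83 -0.29]
[454, 186, 10, 5, 35] [458.6 187.9] [  -6.3 -191.3  219.3]
[432, 204, 8, 3, 23] [435.3 205. ] [  -6.3 -168.9   94.1]
[290, 208, 10, 2, 19] [294.3 208.5] [ -6.3 172.6  87.7]
```

Emit:
apply_moves(
  increments=[
    [0,-3,0,0,0],
    [0,-3,0,0,0],
    [0,-3,0,0,0],
    [0,-3,0,0,0],
    [0,0,0,0,0],
  ],
)

```text
t: 10.2
eef_pos: [536.8, -46.2, 159.7]
tcp_rot: [3.014, 1.562, 3.094]
ft_force: [-17.6, -5.4, 1.9]
opening: 0.998
```

```bash
python3 look.py top:5; python3 ptr.py c_top5.pkl
```

```text
t 10.2 TCP [536.8 -46.2 159.7] hood [-107.2   -0.5   95.7] toolx [-8.7e-03  4.0e-04 -1.0e+00] jaw.ey -0.003397757769707424 jaw.ex 0.9999567096256393 F [-17.62  -5.44   1.91] op 0.9984512566876167 [-0.21  0.45  1.84 -0.    0.86 -0.29]
[454, 186, 10, 5, 36] [458.6 187.9] [  -6.3 -191.5  218.8]
[433, 203, 8, 2, 16] [436.5 203.5] [  -6.3 -169.   105.9]
[290, 206, 10, 3, 25] [294.1 207. ] [ -6.3 172.3 100.3]
```

Friction against the nose carries the sash: the pointers rose about 15 mm for 18 mm of travel. I'll continue slowly.

Emit:
apply_moves(
  increments=[
    [0,-3,0,0,0],
    [0,-3,0,0,0],
    [0,-3,0,0,0],
    [0,-3,0,0,0],
    [0,-3,0,0,0],
    [0,-3,0,0,0],
    [0,-3,0,0,0],
    [0,-3,0,0,0],
    [0,-3,0,0,0],
    [0,-3,0,0,0],
  ],
)

```text
t: 11.25
eef_pos: [536.8, -46.2, 189.3]
tcp_rot: [3.015, 1.561, 3.095]
ft_force: [-14.6, -3.9, -3.1]
opening: 0.999
```

Emit:
apply_moves(
  increments=[
    [0,-3,0,0,0],
    [0,-3,0,0,0],
    [0,-3,0,0,0],
    [0,-3,0,0,0],
    [0,-3,0,0,0],
    [0,-3,0,0,0],
    [0,-3,0,0,0],
    [0,-3,0,0,0],
    [0,0,0,0,0],
  ],
)

```text
t: 12.15
eef_pos: [536.8, -46.2, 213.6]
tcp_rot: [3.036, 1.562, 3.116]
ft_force: [-16.8, -4.2, 2.0]
opening: 0.998
```

```bash
python3 look.py top:6 side:6; python3 ptr.py c_top6.pkl
```

```text
t 12.15 TCP [536.8 -46.2 213.6] hood [-107.2   -0.6  149.6] toolx [-9.e-03  2.e-04 -1.e+00] jaw.ey -0.003415386082097599 jaw.ex 0.9999539958565762 F [-16.81  -4.16   1.96] op 0.9979153398652213 [-0.21  0.39  1.78 -0.    0.99 -0.29]
[454, 186, 10, 5, 37] [458.5 187.9] [  -6.3 -191.3  218.7]
[439, 195, 8, 3, 17] [442.3 196.4] [  -6.3 -169.8  160.6]
[288, 199, 10, 3, 28] [292.5 200. ] [ -6.3 172.8 155.3]
```

View pics/side6.png

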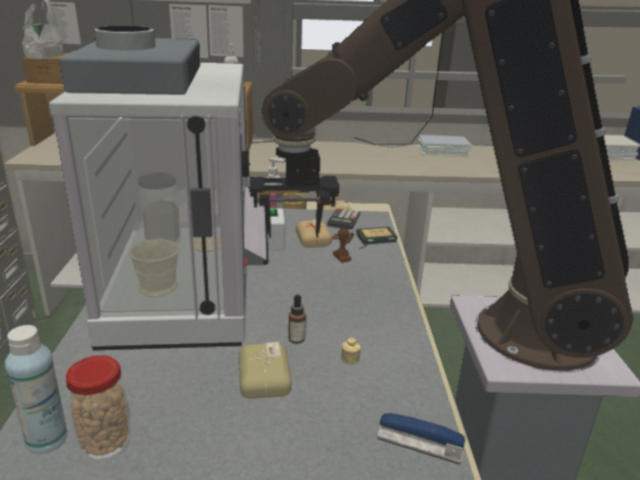

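Emit:
apply_moves(
  increments=[
    [0,-3,0,0,0],
    [0,-3,0,0,0],
    [0,-3,0,0,0],
    [0,-3,0,0,0],
    [0,-3,0,0,0],
    [0,-3,0,0,0],
    [0,-3,0,0,0],
    [0,-3,0,0,0],
    [0,-3,0,0,0],
    [0,0,0,0,0],
  ],
)

```text
t: 13.25
eef_pos: [536.8, -46.2, 240.6]
tcp_rot: [3.044, 1.562, 3.124]
ft_force: [-18.9, -4.0, 2.3]
opening: 0.998
```

Emit:
apply_moves(
  increments=[
    [0,0,0,-2,0],
    [0,0,0,-2,0],
    [0,0,0,-3,0],
    [0,0,0,-5,0],
    [0,0,0,-20,0],
    [0,-10,-30,-20,0],
    [0,-20,-40,-20,0],
    [0,-20,-40,-20,0],
    [0,-20,-40,-20,0],
    [0,-20,-33,-20,0],
  ],
)

```text
t: 14.25
eef_pos: [422.3, -240.7, 332.6]
tcp_rot: [-0.682, 1.57, -0.602]
ft_force: [0.4, 0.1, 0.4]
opening: 0.997
```

Emit:
apply_moves(
  increments=[
    [0,-40,0,-10,0],
    [0,-35,0,0,0],
    [0,0,0,0,0],
  ],
)

```text
t: 14.55
eef_pos: [413.7, -240.6, 410.9]
tcp_rot: [-0.717, 1.563, -0.638]
ft_force: [-0.5, 0.7, -0.6]
opening: 1.0
```

```bash
python3 look.py wrist:7 top:7; python3 ptr.py c_top7.pkl; python3 - <<'E'
from h import *
c=pickle.load(open("c_wrist7.pkl","rb"));im=c["pixels"];hsv=cv2.cvtColor(im,cv2.COLOR_RGB2HSV).astype(int);h,s=hsv[...,0],hsv[...,1]
roi=np.zeros(h.shape,bool);roi[120:290,500:]=1
for nm,m in(("green",(h>40)&(h<85)&(s>90)),("red",((h<8)|(h>170))&(s>110))):
    n,l,st,ce=cv2.connectedComponentsWithStats((m&roi).astype(np.uint8))
    for i in range(1,n):
        if st[i,4]>5:
            C,d=ray(c,[ce[i]]);print(nm,st[i].tolist(),ce[i].round(1),[toH((C+d*(((O+x0*ex-C)@ex)/(d@ex))[:,None])[0]).tolist() for x0 in(-1.5,-6)])
cv2.imwrite("pics/w7c.png",cv2.resize(im[160:290,480:640,::-1],None,fx=4.6,fy=4.6,interpolation=cv2.INTER_CUBIC))
E
```

```text
t 14.55 TCP [ 413.7 -240.6  410.9] hood [-246.2 -184.   346.9] toolx [ 0.0062 -0.0046 -1.    ] jaw.ey -0.00452385121417416 jaw.ex 0.9999730740299455 F [-0.47  0.66 -0.63] op 1.0002418172234888 [-0.67  0.12  1.6   0.    1.41 -0.74]
[454, 186, 10, 5, 37] [458.5 187.9] [  -6.3 -191.3  218.7]
[442, 192, 8, 3, 18] [445.4 192.7] [  -6.3 -170.4  187.5]
[287, 195, 11, 3, 30] [292.1 196. ] [ -6.3 171.9 184.4]
green [569, 226, 4, 14, 27] [570.4 232.1] [[-1.5, -192.4, 187.2], [-6.0, -190.7, 193.1]]
green [510, 258, 4, 5, 17] [511.6 259.9] [[-1.5, -255.9, 94.2], [-6.0, -253.0, 101.7]]
red [570, 200, 10, 21, 147] [574.4 209.9] [[-1.5, -170.3, 186.5], [-6.0, -169.0, 192.4]]
red [584, 232, 28, 25, 433] [597.4 243.5] [[-1.5, -192.7, 223.1], [-6.0, -191.0, 228.3]]
```

View pics/w7c.png

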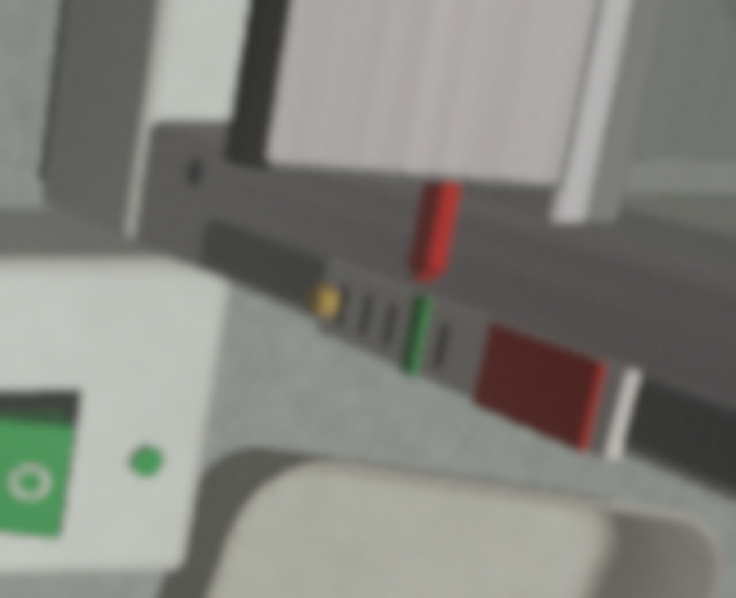

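The pointer's red bar is at crop (436,230) and the green line at (419,335). They lie on nearly one line along hood y, and the red band is well above. Before handing in I'll check the rocker and the bystanders against the first top view.

```bash
python3 - <<'E'
from h import *
a=pickle.load(open("cams.pkl","rb"))["top"]["pixels"];b=pickle.load(open("c_top7.pkl","rb"))["pixels"]
for p in(a,b):
    g=p[205:242,460:487];print("rocker rows mean G near->far",[int(x) for x in p[236:209:-3,470:476,1].mean(1)])
for nm,(x,y) in dict(weight=(267,293),stamp=(430,305),dropper=(293,252),pkta=(247,231),pktb=(469,279)).items():
    A,B=[cv2.cvtColor(p[y-28:y+28,x-30:x+30],cv2.COLOR_RGB2GRAY) for p in(a,b)]
    print(nm,"mean abs diff",cv2.absdiff(A,B).mean().round(1), "shift px",np.round(cv2.phaseCorrelate(A.astype(np.float32),B.astype(np.float32))[0],2))
cv2.imwrite("pics/fin.png",cv2.resize(np.hstack([a[195:320,400:500],b[195:320,400:500]])[:,:,::-1],None,fx=4,fy=4,interpolation=cv2.INTER_CUBIC))
E
```

```text
rocker rows mean G near->far [86, 82, 128, 128, 121, 130, 133, 143, 109]
rocker rows mean G near->far [96, 72, 146, 147, 140, 137, 145, 148, 112]
weight mean abs diff 9.2 shift px [0.04 0.01]
stamp mean abs diff 16.4 shift px [-0.1   0.35]
dropper mean abs diff 10.3 shift px [0.05 0.05]
pkta mean abs diff 9.3 shift px [-0.01 -0.  ]
pktb mean abs diff 42.7 shift px [-0.72  0.41]
```

View pics/fin.png

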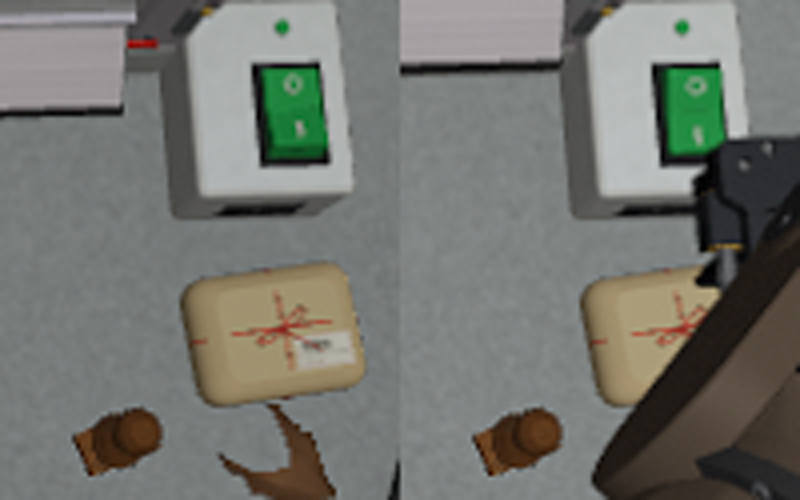

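The left crop is before and the right is now. The rocker's dark raised near face is gone, so it is pressed flat, and the stamp and packet_b haven't moved. I'm handing the job in.

```bash
python3 -c "
from cell import env,status
print(status.state()['t'],status.state()['ft_force'].round(2)); print(env.job_done())"
```

```text
14.65 [-0.27 -0.27 -0.74]
the job is handed in; nothing more can be done
None
```

The fan was switched on first, then the sash was pushed up to the green line and left there. I handed the job in at about 14.7 s with the arm clear of everything; no verdict was reported.

- **Fan:** I pressed the rocker down to a hard stop, with 15 N of push-back and the fingertip 89 mm above the platform, which is its "on" height. The before-and-after pictures show the near half flat.
- **Sash:** The moves only allow the tool to point straight down, so a finger could not get under the lip. Instead I pressed the back of the open finger against the lip's round nose at about 15–19 N. Friction carried the sash up at 30 mm/s, nearly without slip, over about 99 mm of tool travel.
- **Height check:** The wrist view puts the pointers at 186.5 mm and the line at 187.2 mm above the platform, so they are level. The top view puts the pointers about 1 mm above the line. How far the pointers stand in front of the marker plate is unknown, which adds about ±3 mm; that is still within the 8 mm allowed.
- **Bystanders:** The weight, stamp, dropper and olive packet show no shift beyond 0.4 px. The arm partly hid the brown packet in the last top view, so its measured shift means little, but the visible part looks unmoved.

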